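# Re-zero a burr coffee grinder and lock its grind setting

## Task

The coffee grinder has been cleaned and its grind setting is lost. Slacken the black lock ring by a good sixth of a turn (about 70 degrees), screw the aluminium collar in (clockwise) by feel until its burr just meets the lower burr, without jamming it, then back the collar off by 60 degrees (four marks of the scale) and nip the lock ring up firmly again, without forcing it, so that the collar stays where you set it. Let go, and leave the things round the grinder where they are.

Things in the scene. Friction and masses are not known exactly. Their poses are not given: they have to be found in the camera images.
- grinder: compact electric burr coffee grinder, hopper off, held fast on suction feet: black foot 150x112 mm, dark column, round white head 105 mm across with a dark scale deck at 148 mm height. Origin on the worktop under the vertical axis of the head, collar and ring; x points from the spout backwards, z up. Scale marks are 15 degrees apart.
- ring_grip (a point): black ribbed lock ring, 63 mm outside, its grip spans 21.5 mm below this point to 0.5 mm above it. The point lies on the axis, 178 mm above the worktop at the start. Grip it across its outside from above (45 N holds it); the narrower collar then stands between the fingers. Keep fingertips above 150 mm.
- lock_ring (a joint): angle of the lock ring (rad), 0 at the start, tight (about 60 N). Anticlockwise from above is positive: it loosens, rising 10 mm a turn. Loose it turns with 0.12 N m, slackening takes 0.4 to 0.7. It meets the washer about 0.55 rad before it is as tight as at the start, which is near the collar's angle (equal threads); turning on takes 0.5 N m at 45 N clamping, 0.8 at 80, 1.3 at 140.
- lock_washer: keyed brass washer under the lock ring; it cannot turn, and the ring presses it on the collar's flange, which locks the collar. Firmly locked is 35 N or more of clamping force; over 180 N is forced. Origin on the axis, at worktop height at the start.
- collar_grip (a point): ribbed aluminium adjuster collar above the lock ring, 45 mm outside, its grip spans 21 mm below this point to 9 mm above it. The point lies on the axis, 204 mm above the worktop at the start. An orange line marks its rim; a 35 N grip holds it. The slackened lock ring's top is 23 mm below this point: keep fingertips above it.
- collar (a joint): angle of the collar (rad), 0 at the start. Anticlockwise from above is positive: collar and upper burr rise 10 mm a turn; clockwise closes the burrs. Loose it turns with 0.12 N m. The burrs meet at an unknown angle, 0.4 to 1.3 rad clockwise from the start; turning on then takes 0.35 N m at 20 N between them (0.05 rad on), 0.6 at 40 (0.12 on).
- burr_carrier: sliding sleeve inside the head that carries the collar and the upper burr and rises with them. After a small step the moment left at rest may be smaller than when turning, or reversed; its change tells contact. Origin on the axis, at worktop height at the start. 8 to 60 N between the burrs is a true touch; more jams them.
- upper_burr (a point): centre of the upper burr's face, inside the head, not visible.
- burr_seat: fixed seat in the head under the lower burr, not visible; origin on the axis, 117 mm above the worktop. The lower burr (steel disc 68 mm across, 12 mm thick, solid lower_burr_c0) lies on it, its face 0 to 1.1 mm above this origin: how much cannot be measured, only felt. 60 degrees off contact the gap is 1.67 mm, upper_burr 7.67 mm above the disc's centre.
- espresso_cup: green espresso cup, 65 mm across, 52 mm high, on the grinder's cup plate under the spout; origin under it.
- hopper: smoky clear bean hopper, stood mouth down, 109 mm across, 118 mm high; origin under its centre.
- brush: cleaning brush, 150 mm long, lying on the right; origin under it.
- tumbler: small clear glass, 46 mm across, 57 mm high; origin under it.

How it is judged:
On the way, in this order (a step that is already met when the one before it is completed fails the run):
1. the lock ring is slackened: turned at least 45 degrees anticlockwise from its start, and the washer under it no longer clamps the collar (under 3 N) (value of joint lock_ring above 0.785 rad and contact force between lock_washer and burr_carrier below 3 N), for 0.2 s.
2. the upper burr is felt to meet the lower burr: pressed on it with more than 8 N (contact force between burr_carrier and burr_seat above 8 N), for 0.1 s.
3. the collar is backed off by 60 degrees from there (the burrs stand 1.67 mm apart, 1.3 to 1.9 mm is allowed) while the lock ring is still slack (distance between upper_burr and lower_burr_c0 between 0.0073 and 0.0079 m and contact force between lock_washer and burr_carrier below 3 N), for 0.3 s.
At the end, for the whole second after the job is handed in: The lock washer clamps the collar with 35 N or more, the burrs stand 1.3 to 1.9 mm apart (collar about 60 degrees off contact, 47 to 68 allowed), collar and ring are at rest, and nothing round the grinder was pushed more than 20 mm (contact force between lock_washer and burr_carrier above 35 N and distance between upper_burr and lower_burr_c0 between 0.0073 and 0.0079 m and velocity of joint each of collar, lock_ring below 0.05 rad/s); the robot touches nothing.
It fails at once if the burrs are jammed together (more than 60 N) (contact force between burr_carrier and burr_seat above 60 N).
It fails at once if the lock ring is forced (the washer clamps with more than 180 N) (contact force between lock_washer and burr_carrier above 180 N).
It fails at once if something that stands round the grinder is pushed more than 20 mm (distance of any of espresso_cup, hopper, brush, tumbler from where it was at the start of the episode above 0.02 m).
It also fails if it takes over 72 s, if anything falls off the work surface, if the arm or the gripper's body presses on something with over 40 N, if the wrist force passes 120 N, or if a joint passes its speed limit or range.

## Robot

A 7-joint arm with a two-finger parallel gripper is mounted at the origin on a cart in front of the work surface, level with it; the furniture and walls round the work are solid. World frame = base frame: x ahead of the robot, y to its left, z up, the work surface at z = 0. Lengths are in m, angles in rad, forces in N, time in s.
With the tool pointing down it reaches from about 0.4 to 0.85 m from the base axis. Payload 10.4 kg.
Tool frame: the origin (TCP) lies midway between the tips of the shut fingers; the grasp point (between the pads) lies 19 mm behind it (manip.pinch_z is the distance from the TCP to the grasp point, in m); z points along the fingers, y is the line along which they close (so a half turn about z gives the same grasp; the last joint's range is limited). The gripper opens to 85 mm and grips with 20 to 120 N. Pads are 22 mm wide; open, the fingers measure 114 mm over their backs; the gripper's body (76 mm by 85 mm) begins 54 mm behind the grasp point. The pads swing forward as they close: fully open they stand 13 mm farther back than shut.
Start: joints at [-1.267, 0.332, -0.065, 1.46, 0.022, 1.35, -0.088], TCP at [0.201, 0.592, 0.231] pointing down, gripper open.
Joint ranges: [-2.6, 2.6], [-0.5, 2.12], [-1.47, 1.34], [0.16, 2.42], [-1.27, 4.41], [0.06, 2.06], [-2.6, 2.6]. Speed limits (rad/s): [2.22, 2.22, 2.79, 2.79, 3.14, 3.14, 3.14].

## Interface

Orientations are given as a unit quaternion [w, x, y, z].
In Python, from workcell import manip gives the robot as it stands. The module is installed in compiled form; this text tells all that it offers.
- The arm moves only by the tool drive_tool, never from a script. Its argument "targets" is a list that holds one entry, the list of rows, each a list of 7 numbers: the turn, a rotation vector about the world's x, y, z in degrees, then the shift along the world's x, y, z in cm, then the opening, from -1 (shut) to 1 (fully open). A call has 1 to 20 rows; each row shifts and turns the commanded pose from where the row before left it; what a row does not reach is not made up. A row lasts 1/10 s, in which the tool goes at most 50 mm and 8.59 degrees, less where a joint would pass 70% of its speed; a pose out of reach is approached as far as the arm can. A call with a gripper value outside its range is refused whole. The fingers move at their own pace and stop on an object; "squeeze" is the grip in N (left out, the last holds). Time passes only in rows, so rows that do not move let the fingers close. It gives the time, the measured TCP pose, the force, the opening and the grip force at its end, in the units of the state.
- manip.get_obs(): the state, without advancing time (a new reading comes with each control period).
- manip.capture(name): name is "side" or "top" or "wrist"; returns a dict with "color" (400x640x3 uint8, red, green, blue), "z_map" (400x640 float32, m along the optical axis (not along the pixel's ray), 0 where there is no reading), "K" (3x3 intrinsics, pixels), "eye" and "attitude" of the camera in the world. Camera axes: x right, y up, looking along -z (the intrinsics and any distortion apply to the point x, -y, -z); pixel columns grow to the right and rows downward; lengths in m; the calibration is good to about 2 mm. A picture is of the moment at which its call begins.
- manip.hand_in(): hands the job in; it is judged then, once.
Trained networks look in a picture, given as the dict that the camera call returned (one of the last four; its "shot" number tells which), for a name from the list of things; names that differ only in an ending like _2 or _b are one class to them, and where a whole thing is asked for, a point or a joint stands for the part that bears it (a point fixed in the world has none). Each returns a list of dicts, best first, with "conf" (0 to 1); they miss things now and then, are a little off and sometimes report something else, mostly with a low value. They report only what shows in the picture. A call takes as long as a camera call.
- manip.boxes_of(picture, query): "box" ([left, top, right, bottom] in pixels, round what is visible of it).
- manip.masks_of(picture, query): "region" (400x640 bool, what is visible of it) and "box" ([left, top, right, bottom] in pixels, round what is visible of it).
The state is a dict: "t": time; "joints": joint angles; "joint_vel": joint speeds; "joint_torque": joint torques, N m; "tool_pos": TCP position; "ee_rot": TCP orientation; "force": force on the tool from outside, world axes, zero at the start; "ft_torque": the same for the moment, N m; "width": opening from 0.0 (shut) to 1.0 (fully open); "finger_force": force on a finger pad.
Only numpy, scipy, OpenCV 4.12 (cv2) and the standard library are available. Lean on these libraries where they do the work, as an engineer would, in place of code of your own. Each camera call takes 0.05 s, during which the arm holds its last target. There are 200 camera calls.

## Working session

There is one attempt and no reset: what is moved stays moved. The work goes in short steps, Python scripts to look and compute and a tool call to move; the robot and the scene stay as the last step left them, time stands still between calls to the robot, and variables do not carry over. Pictures are saved under pics/ and viewed, at most 10 in all, crops included, and the job is handed in when it is done.

Besides the shell and the picture viewer there is one more tool, called after "Emit:" as name(argument=value, ...) on one line, values as JSON. drive_tool: Moves the arm, as the interface text tells. Its arguments: {"type":"object","properties":{"targets":{"type":"array","items":{"type":"array","items":{"type":"array","items":{"type":"number"}}}},"squeeze":{"type":"number"}},"required":["targets"]}

```bash
mkdir -p pics; cat > h.py <<'E'
import numpy as np, cv2
from scipy.spatial.transform import Rotation as R
from workcell import manip
def rot(q):
    q=np.asarray(q,float)
    return q if q.shape==(3,3) else R.from_quat([q[1],q[2],q[3],q[0]]).as_matrix()
def cloud(p):
    z=p["z_map"]; K=p["K"]; v,u=np.mgrid[0:400,0:640]
    x=(u-K[0,2])/K[0,0]*z; y=(v-K[1,2])/K[1,1]*z
    return np.stack([x,-y,-z],-1)@rot(p["attitude"]).T+np.array(p["eye"])
def save(p,n): cv2.imwrite("pics/"+n+".png",p["color"][:,:,::-1])
def st():
    s=manip.get_obs()
    r=R.from_matrix(rot(s["ee_rot"])).as_matrix()
    print("t",s["t"],"tcp",np.round(s["tool_pos"],4),"z",np.round(r[:,2],3),"y",np.round(r[:,1],3),"F",np.round(s["force"],1),"M",np.round(s["ft_torque"],3),"w",s["width"],"ff",s["finger_force"],"j",np.round(s["joints"],2)); return s
E
python3 - <<'E'
from h import *
st()
for n in ("top","side"):
    p=manip.capture(n); save(p,n); c=cloud(p)
    print(n,p["K"].round(1).tolist(),np.round(p["eye"],3),p["z_map"].max())
    for q in ("grinder","ring_grip","collar_grip","espresso_cup","hopper","brush","tumbler"):
        for m in manip.masks_of(p,q)[:2]:
            r=m["region"]&(p["z_map"]>0); k=c[r]
            if len(k): print(q,round(m["conf"],2),m["box"],len(k),"med",np.median(k,0).round(3),"lo",np.percentile(k,2,0).round(3),"hi",np.percentile(k,98,0).round(3))
            else: print(q,m["conf"],m["box"])
a=cv2.imread("pics/top.png");b=cv2.imread("pics/side.png")
E
```

```text
t 0.0 tcp [0.2005 0.5916 0.2305] z [-0.    -0.001 -1.   ] y [ 0.321  0.947 -0.001] F [-0.2 -0.3 -1. ] M [-0.006 -0.008 -0.056] w 0.9975467362862618 ff 0.0 j [-1.27  0.33 -0.06  1.46  0.02  1.35 -0.09]
top [[425.0, 0.0, 325.3], [0.0, 425.0, 201.7], [0.0, 0.0, 1.0]] [0.387 0.068 1.176] 2.0508614
grinder 0.69 [350.8, 187.5, 404.7, 251.1] 2290 med [ 0.509 -0.052  0.146] lo [ 0.437 -0.123  0.014] hi [ 0.578 -0.006  0.213]
ring_grip 0.8 [370.9, 199.5, 397.5, 223.1] 223 med [ 0.51  -0.049  0.177] lo [ 0.491 -0.09   0.149] hi [ 0.551 -0.033  0.204]
collar_grip 0.51 [376.7, 198.3, 393.9, 218.3] 264 med [ 0.521 -0.063  0.21 ] lo [ 0.5   -0.08   0.149] hi [ 0.539 -0.041  0.214]
collar_grip 0.23 [438.6, 155.7, 462.9, 176.7] 283 med [ 0.659 -0.268  0.032] lo [ 0.636 -0.285  0.004] hi [ 0.677 -0.243  0.059]
espresso_cup 0.57 [373.4, 229.4, 405.6, 245.5] 266 med [ 0.465 -0.085  0.054] lo [ 0.444 -0.129  0.026] hi [ 0.488 -0.045  0.102]
hopper 0.87 [197.4, 212.9, 247.0, 251.7] 1422 med [0.48  0.35  0.071] lo [0.434 0.312 0.001] hi [0.531 0.407 0.114]
brush 0.56 [437.2, 196.3, 454.7, 249.8] 638 med [
[... 347 characters left out ...]
0.512 -0.035  0.118] lo [ 0.436 -0.094  0.01 ] hi [ 0.572 -0.003  0.212]
ring_grip 0.67 [349.9, 161.1, 374.2, 178.1] 201 med [ 0.508 -0.039  0.176] lo [ 0.489 -0.071  0.157] hi [ 0.543 -0.03   0.181]
collar_grip 0.32 [366.8, 184.2, 388.5, 200.8] 233 med [ 0.464 -0.077  0.053] lo [ 0.444 -0.098  0.028] hi [ 0.49  -0.041  0.074]
espresso_cup 0.67 [364.6, 182.0, 387.1, 203.7] 269 med [ 0.464 -0.075  0.052] lo [ 0.443 -0.1    0.027] hi [ 0.492 -0.041  0.075]
hopper 0.76 [271.9, 306.5, 321.8, 361.9] 1945 med [0.474 0.378 0.071] lo [ 0.433  0.323 -0.   ] hi [0.527 0.416 0.114]
brush 0.78 [365.0, 141.0, 415.3, 168.1] 526 med [ 0.51  -0.251  0.016] lo [ 0.427 -0.296 -0.003] hi [ 0.569 -0.08   0.211]
```

View picture.

View pics/top.png

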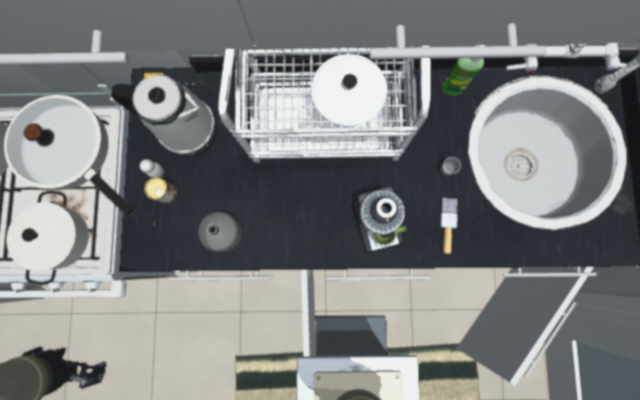

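```bash
python3 - <<'E'
from h import *
for n in ("top","side"):
    p=manip.capture(n); c=cloud(p)
    near=np.hypot(c[...,0]-.52,c[...,1]+.062)<.06
    for lo,hi in ((.206,.225),(.17,.183),(.14,.155)):
        k=c[near&(c[...,2]>lo)&(c[...,2]<hi)]
        if len(k)>5:
            (x,y),r=cv2.minEnclosingCircle((k[:,:2]*1000).astype(np.float32)); print(n,lo,len(k),round(x,1),round(y,1),round(r,1),np.median(k,0).round(4))
E
```

```text
top 0.206 201 520.7 -62.5 22.3 [ 0.5211 -0.0621  0.2117]
top 0.17 221 521.6 -62.8 31.8 [ 0.5121 -0.0541  0.1771]
top 0.14 911 520.9 -62.2 52.4 [ 0.5174 -0.0593  0.1471]
side 0.206 153 520.2 -61.5 23.7 [ 0.5193 -0.0586  0.2118]
side 0.17 182 518.2 -60.3 32.1 [ 0.5125 -0.045   0.1772]
side 0.14 562 518.4 -59.5 52.7 [ 0.5068 -0.038   0.1476]
```

Emit:
drive_tool(targets=[[[0, 0, -4.6, 3.6, -3.04, 0.5, 1], [0, 0, -4.6, 3.6, -3.04, 0.5, 1], [0, 0, -4.6, 3.6, -3.04, 0.5, 1], [0, 0, -4.6, 3.6, -3.04, 0.5, 1], [0, 0, -4.6, 3.6, -3.04, 0.5, 1], [0, 0, -4.6, 2.33, -4, 0.5, 1], [0, 0, -4.6, 2.33, -4, 0.5, 1], [0, 0, -4.6, 2.33, -4, 0.5, 1], [0, 0, -4.6, 2.33, -4, 0.5, 1], [0, 0, -4.6, 2.33, -4, 0.5, 1], [0, 0, -4.6, 2.33, -4, 0.5, 1], [0, 0, -4.6, 0, -4.4, 0.5, 1], [0, 0, -4.6, 0, -4.4, 0.5, 1], [0, 0, -4.6, 0, -4.4, 0.5, 1], [0, 0, -4.6, 0, -4.4, 0.5, 1], [0, 0, -4.6, 0, -4.4, 0.5, 1], [0, 0, -4.6, 0, -4.3, 0.5, 1], [0, 0, 0, 0, 0, 0, 1], [0, 0, 0, 0, 0, 0, 1]]], squeeze=60)

```text
t: 2.8
tool_pos: [0.5204, -0.0638, 0.3166]
ee_rot: [0.0, 0.749, 0.663, 0.0]
force: [0.9, 1.4, -0.6]
width: 0.999
finger_force: 0.0
```

```bash
python3 - <<'E'
from h import *
st()
p=manip.capture("wrist"); c=cloud(p); save(p,"w1")
near=np.hypot(c[...,0]-.52,c[...,1]+.062)<.06
for lo,hi in ((.206,.225),(.17,.183),(.14,.155)):
    k=c[near&(c[...,2]>lo)&(c[...,2]<hi)]
    if len(k)>5:
        (x,y),r=cv2.minEnclosingCircle((k[:,:2]*1000).astype(np.float32)); print(lo,len(k),round(x,1),round(y,1),round(r,1),np.median(k,0).round(4))
E
```

```text
t 2.8 tcp [ 0.5204 -0.0638  0.3166] z [ 0.001  0.    -1.   ] y [ 0.993 -0.122  0.001] F [ 0.9  1.4 -0.6] M [ 0.08   0.006 -0.045] w 0.9985190840047362 ff 0.0 j [-0.5   0.06  0.57  1.61 -0.03  1.47 -0.05]
0.206 2047 519.9 -61.6 22.7 [ 0.5203 -0.0597  0.213 ]
0.17 1653 520.2 -61.1 31.5 [ 0.5222 -0.0454  0.1786]
0.14 5767 520.2 -61.5 52.5 [ 0.5227 -0.0438  0.1487]
```

View pics/w1.png

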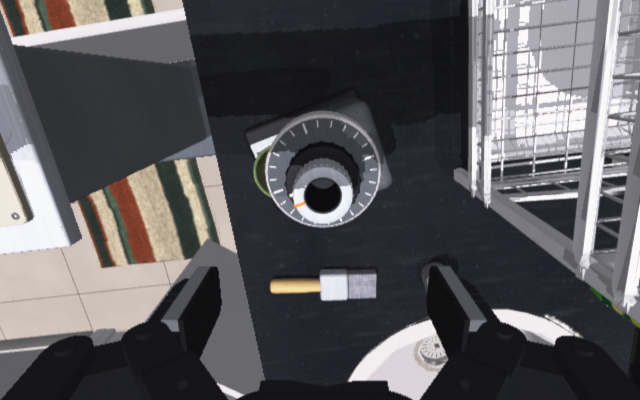

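Emit:
drive_tool(targets=[[[0, 0, 0, 0, 0.23, -2.8, 1], [0, 0, 0, 0, 0, -2.8, 1], [0, 0, 0, 0, 0, -2.8, 1], [0, 0, 0, 0, 0, -2.8, 1], [0, 0, 0, 0, 0, -2.8, 1], [0, 0, 0, 0, 0, -2.2, 1], [0, 0, 0, 0, 0, -0.7, 1], [0, 0, 0, 0, 0, 0, 1], [0, 0, 0, 0, 0, 0, 0.2], [0, 0, 0, 0, 0, 0, -0.2], [0, 0, 0, 0, 0, 0, -1], [0, 0, 0, 0, 0, 0, -1], [0, 0, 0, 0, 0, 0, -1], [0, 0, 0, 0, 0, 0, -1], [0, 0, 0, 0, 0, 0, -1]]], squeeze=60)

```text
t: 4.35
tool_pos: [0.5204, -0.0603, 0.149]
ee_rot: [-0.0, 0.748, 0.663, 0.001]
force: [-8.2, 1.2, 9.6]
width: 0.721
finger_force: 63.7
```

```bash
python3 -c "
from h import *
st()"
```

```text
t 4.35 tcp [ 0.5204 -0.0603  0.149 ] z [ 0.     0.001 -1.   ] y [ 0.993 -0.12   0.   ] F [-8.2  1.2  9.6] M [ 0.306  1.465 -0.006] w 0.7211193021220145 ff 63.739256858825684 j [-0.48  0.18  0.56  1.86 -0.11  1.13  0.01]
```

Emit:
drive_tool(targets=[[[0, 0, 4, 0, -0.05, 0.01, -1], [0, 0, 4, 0, -0.05, 0.01, -1], [0, 0, 4, 0, 0, 0.01, -1], [0, 0, 4, 0, 0, 0.01, -1], [0, 0, 4, 0, 0, 0.01, -1], [0, 0, 0, 0, 0, 0, -1]]])

```text
t: 4.95
tool_pos: [0.5201, -0.0605, 0.1494]
ee_rot: [-0.001, 0.621, 0.784, 0.001]
force: [-9.3, 4.3, 10.1]
width: 0.721
finger_force: 63.8
```

```bash
python3 -c "
from h import *
st()"
```

```text
t 4.95 tcp [ 0.5201 -0.0605  0.1494] z [-0.     0.002 -1.   ] y [0.973 0.23  0.   ] F [-9.3  4.3 10.1] M [0.864 1.84  0.206] w 0.7205239069553905 ff 63.790499567985535 j [-0.44  0.18  0.53  1.86 -0.1   1.13  0.35]
```

Emit:
drive_tool(targets=[[[0, 0, 5, 0, 0, 0.014, -1], [0, 0, 5, 0, 0, 0.014, -1], [0, 0, 5, 0, 0, 0.014, -1], [0, 0, 5, 0, 0, 0.014, -1], [0, 0, 5, 0, 0, 0.014, -1], [0, 0, 5, 0, 0, 0.014, -1], [0, 0, 5, 0, 0, 0.014, -1], [0, 0, 5, 0, 0, 0.014, -1], [0, 0, 5, 0, 0, 0.014, -1], [0, 0, 5, 0, 0, 0.014, -1], [0, 0, 3, 0, 0, 0.014, -1], [0, 0, 0, 0, 0, 0, -1], [0, 0, 0, 0, 0, 0, -1]]])

```text
t: 6.25
tool_pos: [0.519, -0.0614, 0.1507]
ee_rot: [-0.001, 0.207, 0.978, 0.0]
force: [-14.6, 1.7, 12.7]
width: 0.719
finger_force: 64.0
```

```bash
python3 -c "
from h import *
st()"
```

```text
t 6.25 tcp [ 0.519  -0.0614  0.1507] z [-0.003  0.002 -1.   ] y [0.405 0.914 0.   ] F [-14.6   1.7  12.7] M [0.49  2.859 0.136] w 0.7189821981648015 ff 63.96063208580017 j [-0.36  0.17  0.43  1.85 -0.08  1.14  1.26]
```

Emit:
drive_tool(targets=[[[0, 0, 0, 0, 0, 0, 0.9], [0, 0, 0, 0, 0, 0, 0.9], [0, 0, 0, 0, 0, 0, 0.9], [0, 0, 0, 0, 0, 1.7, 0.9], [0, 0, 0, 0, 0, 1.7, 0.9], [0, 0, 0, 0, 0, 0, 0.9], [0, 0, 0, 0, 0, 0, 0.9]]], squeeze=50)

```text
t: 6.95
tool_pos: [0.5207, -0.0617, 0.1834]
ee_rot: [0.0, 0.207, 0.978, 0.0]
force: [-0.5, 0.0, 0.3]
width: 0.951
finger_force: 0.0
```

```bash
python3 - <<'E'
from h import *
st()
for n in ("top","side","wrist"):
    p=manip.capture(n); c=cloud(p); save(p,"b"+n)
    cv2.imwrite("pics/b_"+n+".png",cv2.resize(p["color"][130:260,300:450,::-1],None,fx=4,fy=4)) if n!="wrist" else 0
st()
E
```

```text
t 6.95 tcp [ 0.5207 -0.0617  0.1834] z [ 0.001  0.    -1.   ] y [0.405 0.914 0.001] F [-0.5  0.   0.3] M [-0.02   0.005  0.018] w 0.9510740658184893 ff 0.0 j [-0.37  0.14  0.44  1.81 -0.06  1.2   1.24]
t 7.1 tcp [ 0.52   -0.0617  0.1826] z [-0.001 -0.    -1.   ] y [ 0.406  0.914 -0.001] F [-0.3 -0.1 -0.4] M [ 0.015 -0.013 -0.012] w 0.9478373566527939 ff 0.0 j [-0.37  0.14  0.44  1.81 -0.06  1.2   1.24]
```

Emit:
drive_tool(targets=[[[0, 0, 0, 0, 0, 0.2, 0.9], [0, 0, 0, 0, 0, 0, 0.2], [0, 0, 0, 0, 0, 0, -0.5], [0, 0, 0, 0, 0, 0, -1], [0, 0, 0, 0, 0, 0, -1], [0, 0, 0, 0, 0, 0, -1], [0, 0, 0, 0, 0, 0, -1], [0, 0, 0, 0, 0, 0, -1]]], squeeze=50)

```text
t: 7.9
tool_pos: [0.5203, -0.0621, 0.1856]
ee_rot: [-0.0, 0.207, 0.978, -0.0]
force: [-3.0, -3.3, 5.1]
width: 0.508
finger_force: 50.7
```

```bash
python3 - <<'E'
from h import *
st()
for n in ("top","side"):
    p=manip.capture(n); c=cloud(p)
    rr=np.hypot(c[...,0]-.5203,c[...,1]+.0616)
    k=c[(rr<.031)&(rr>.024)&(abs(c[...,2]-.179)<.006)]; print(n,len(k),np.median(k[:,2]).round(4))
E
```

```text
t 7.9 tcp [ 0.5203 -0.0621  0.1856] z [-0. -0. -1.] y [ 0.406  0.914 -0.   ] F [-3.  -3.3  5.1] M [-0.535  0.745  0.012] w 0.5084790060140959 ff 50.689632296562195 j [-0.37  0.14  0.44  1.81 -0.06  1.21  1.24]
top 37 0.179
side 90 0.1795
```

View pics/bwrist.png

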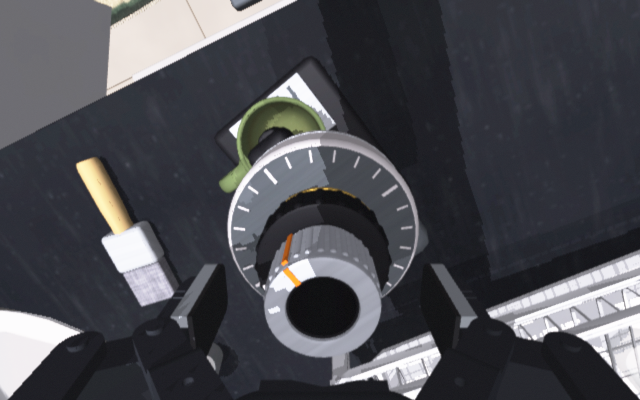

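Emit:
drive_tool(targets=[[[0, 0, -3, 0, 0, -0.008, -1], [0, 0, -3, 0, 0, -0.008, -1], [0, 0, -3, 0, 0, -0.008, -1], [0, 0, -3, 0, 0, -0.008, -1]]])

```text
t: 8.4
tool_pos: [0.5203, -0.0622, 0.1853]
ee_rot: [0.0, 0.31, 0.951, -0.0]
force: [-2.8, -2.5, 4.7]
width: 0.511
finger_force: 50.6
```

```bash
cat >> h.py <<'E'
def q():
    s=manip.get_obs(); r=rot(s["ee_rot"]); print("t",round(s["t"],2),"yaw",round(float(np.degrees(np.arctan2(r[1,1],r[0,1]))),2),"F",np.round(s["force"],1),"Mz",np.round(s["ft_torque"],3),"jt",np.round(s["joint_torque"][6],3),np.round(s["joint_vel"][6],3),"tcp",np.round(s["tool_pos"],4))
E
python3 -c "from h import *;q()"
```

```text
t 8.4 yaw 53.93 F [-2.8 -2.5  4.7] Mz [-0.485  0.743  0.126] jt 0.958 -0.514 tcp [ 0.5203 -0.0622  0.1853]
```

Emit:
drive_tool(targets=[[[0, 0, -1.5, 0, 0, -0.004, -1], [0, 0, -1.5, 0, 0, -0.004, -1]]])

```text
t: 8.6
tool_pos: [0.5203, -0.0622, 0.1852]
ee_rot: [0.0, 0.334, 0.943, -0.0]
force: [-3.6, -1.9, 5.9]
width: 0.514
finger_force: 50.6
```

```bash
python3 -c "from h import *;q()"
```

```text
t 8.6 yaw 51.0 F [-3.6 -1.9  5.9] Mz [-0.53   0.733  0.137] jt 0.38 -0.256 tcp [ 0.5203 -0.0622  0.1852]
```

Emit:
drive_tool(targets=[[[0, 0, -1.5, 0, 0, -0.004, -1], [0, 0, -1.5, 0, 0, -0.004, -1]]])

```text
t: 8.8
tool_pos: [0.5203, -0.0622, 0.1851]
ee_rot: [0.0, 0.358, 0.934, -0.0]
force: [-3.8, -2.1, 4.9]
width: 0.516
finger_force: 50.6
```

```bash
python3 -c "from h import *;q()"
```

```text
t 8.8 yaw 48.0 F [-3.8 -2.1  4.9] Mz [-0.538  0.772  0.095] jt 0.424 -0.257 tcp [ 0.5203 -0.0622  0.1851]
```

Emit:
drive_tool(targets=[[[0, 0, -1.5, 0, 0, -0.004, -1], [0, 0, -1.5, 0, 0, -0.004, -1]]])

```text
t: 9.0
tool_pos: [0.5203, -0.0622, 0.185]
ee_rot: [0.0, 0.383, 0.924, -0.0]
force: [-3.9, -2.4, 5.1]
width: 0.506
finger_force: 50.6
```

```bash
python3 -c "from h import *;q()"
```

```text
t 9.0 yaw 45.0 F [-3.9 -2.4  5.1] Mz [-0.507  0.778  0.105] jt 0.424 -0.257 tcp [ 0.5203 -0.0622  0.185 ]
```

Emit:
drive_tool(targets=[[[0, 0, -1.5, 0, 0, -0.004, -1], [0, 0, -1.5, 0, 0, -0.004, -1]]])

```text
t: 9.2
tool_pos: [0.5203, -0.0622, 0.1849]
ee_rot: [0.0, 0.407, 0.914, -0.0]
force: [-4.0, -2.6, 5.4]
width: 0.513
finger_force: 50.6
```

```bash
python3 -c "from h import *;q()"
```

```text
t 9.2 yaw 42.0 F [-4.  -2.6  5.4] Mz [-0.526  0.77   0.133] jt 0.423 -0.258 tcp [ 0.5203 -0.0622  0.1849]
```

Emit:
drive_tool(targets=[[[0, 0, -1.5, 0, 0, -0.004, -1], [0, 0, -1.5, 0, 0, -0.004, -1]]])

```text
t: 9.4
tool_pos: [0.5203, -0.0622, 0.1848]
ee_rot: [-0.0, 0.431, 0.903, -0.0]
force: [-3.6, -2.3, 5.6]
width: 0.514
finger_force: 50.6
```

```bash
python3 -c "from h import *;q()"
```

```text
t 9.4 yaw 38.99 F [-3.6 -2.3  5.6] Mz [-0.499  0.758  0.131] jt 0.423 -0.256 tcp [ 0.5203 -0.0622  0.1848]
```

Emit:
drive_tool(targets=[[[0, 0, -1.5, 0, 0, -0.004, -1], [0, 0, -1.5, 0, 0, -0.004, -1]]])

```text
t: 9.6
tool_pos: [0.5203, -0.0622, 0.1848]
ee_rot: [-0.0, 0.454, 0.891, -0.0]
force: [-4.0, -3.6, 5.2]
width: 0.514
finger_force: 50.6
```

```bash
python3 -c "from h import *;q()"
```

```text
t 9.6 yaw 35.99 F [-4.  -3.6  5.2] Mz [-0.5    0.756  0.086] jt 0.423 -0.257 tcp [ 0.5203 -0.0622  0.1848]
```

Emit:
drive_tool(targets=[[[0, 0, -1.5, 0, 0, -0.004, -1], [0, 0, -1.5, 0, 0, -0.004, -1]]])

```text
t: 9.8
tool_pos: [0.5202, -0.0622, 0.1847]
ee_rot: [-0.0, 0.477, 0.879, -0.0]
force: [-4.5, -2.2, 4.9]
width: 0.51
finger_force: 50.6
```

```bash
python3 -c "from h import *;q()"
```

```text
t 9.8 yaw 32.99 F [-4.5 -2.2  4.9] Mz [-0.489  0.787  0.118] jt 0.424 -0.257 tcp [ 0.5202 -0.0622  0.1847]
```

Emit:
drive_tool(targets=[[[0, 0, -1.5, 0, 0, -0.004, -1], [0, 0, -1.5, 0, 0, -0.004, -1]]])

```text
t: 10.0
tool_pos: [0.5202, -0.0622, 0.1846]
ee_rot: [0.0, 0.5, 0.866, -0.0]
force: [-3.7, -2.4, 6.6]
width: 0.505
finger_force: 50.8
```

```bash
python3 -c "from h import *;q()"
```

```text
t 10.0 yaw 30.0 F [-3.7 -2.4  6.6] Mz [-0.529  0.849  0.193] jt 0.318 -0.256 tcp [ 0.5202 -0.0622  0.1846]
```

Emit:
drive_tool(targets=[[[0, 0, -1.5, 0, 0, -0.004, -1]]])

```text
t: 10.1
tool_pos: [0.5202, -0.0623, 0.1846]
ee_rot: [-0.0, 0.511, 0.859, -0.0]
force: [-3.6, -2.9, 6.1]
width: 0.513
finger_force: 50.8
```

```bash
python3 -c "from h import *;q()"
```

```text
t 10.1 yaw 28.5 F [-3.6 -2.9  6.1] Mz [-0.574  0.834  0.325] jt 0.231 -0.256 tcp [ 0.5202 -0.0623  0.1846]
```

Emit:
drive_tool(targets=[[[0, 0, -1, 0, 0, -0.003, -1]]])

```text
t: 10.2
tool_pos: [0.5202, -0.0623, 0.1846]
ee_rot: [0.0, 0.519, 0.855, -0.0]
force: [-4.5, -3.4, 5.6]
width: 0.514
finger_force: 50.8
```

```bash
python3 -c "from h import *;q()"
```

```text
t 10.2 yaw 27.51 F [-4.5 -3.4  5.6] Mz [-0.608  0.917  0.395] jt -0.147 -0.164 tcp [ 0.5202 -0.0623  0.1846]
```

Emit:
drive_tool(targets=[[[0, 0, 0, 0, 0, 0, -1], [0, 0, 2, 0, 0, 0.005, -1], [0, 0, 5, 0, 0, 0.014, -1], [0, 0, 5, 0, 0, 0.014, -1], [0, 0, 5, 0, 0, 0.014, -1], [0, 0, 5, 0, 0, 0.014, -1], [0, 0, 5, 0, 0, 0.014, -1], [0, 0, 5, 0, 0, 0.014, -1], [0, 0, 5, 0, 0, 0.014, -1], [0, 0, 5, 0, 0, 0.014, -1], [0, 0, 5, 0, 0, 0.014, -1], [0, 0, 5, 0, 0, 0.014, -1], [0, 0, 5, 0, 0, 0.014, -1], [0, 0, 4, 0, 0, 0.01, -1], [0, 0, 2, 0, 0, 0.005, -1], [0, 0, 0, 0, 0, 0, -1], [0, 0, 0, 0, 0, 0, -1], [0, 0, 0, 0, 0, 0, -1], [0, 0, 0, 0, 0, 0, -1]]])

```text
t: 12.1
tool_pos: [0.5204, -0.062, 0.1863]
ee_rot: [-0.0, -0.005, 1.0, -0.0]
force: [-4.0, -1.3, 4.6]
width: 0.509
finger_force: 50.7
```

```bash
python3 -c "from h import *;q();st()"
```

```text
t 12.1 yaw 90.53 F [-4.  -1.3  4.6] Mz [-0.485  0.747  0.129] jt -0.11 0.001 tcp [ 0.5204 -0.062   0.1863]
t 12.1 tcp [ 0.5204 -0.062   0.1863] z [-0. -0. -1.] y [-0.009  1.    -0.   ] F [-4.  -1.3  4.6] M [-0.485  0.747  0.129] w 0.5087650855940754 ff 50.66935658454895 j [-0.34  0.14  0.41  1.81 -0.06  1.21  1.66]
```

Emit:
drive_tool(targets=[[[0, 0, 0, 0, 0, 0, -0.1], [0, 0, 0, 0, 0, 0, 0.3], [0, 0, 0, 0, 0, 0, 0.9], [0, 0, 0, 0, 0, 0, 0.9], [0, 0, 0, 0, 0, 0, 0.9]]], squeeze=90)

```text
t: 12.6
tool_pos: [0.5205, -0.0615, 0.186]
ee_rot: [0.0, -0.005, 1.0, 0.0]
force: [1.4, 1.0, 0.2]
width: 0.95
finger_force: 0.0
```

```bash
cat >> h.py <<'E'
def orange(p):
    c=cloud(p); h=cv2.cvtColor(p["color"],cv2.COLOR_RGB2HSV)
    m=(h[...,0]>5)&(h[...,0]<22)&(h[...,1]>140)&(h[...,2]>90)
    d=c-np.array([.5203,-.0618,0]); r=np.hypot(d[...,0],d[...,1])
    m&=(r<.027)&(r>.012)&(c[...,2]>.18)&(c[...,2]<.22)
    k=d[m]; top=d[(r<.021)&(r>.014)&(c[...,2]>.205)&(c[...,2]<.222)]
    print("orange",m.sum(),np.degrees(np.arctan2(np.median(k[:,1]),np.median(k[:,0]))).round(1),"topz",np.median(top[:,2]).round(5))
E
python3 - <<'E'
from h import *
q(); p=manip.capture("wrist"); save(p,"c1"); orange(p)
E
```

```text
t 12.6 yaw 90.59 F [1.4 1.  0.2] Mz [-0.032  0.    -0.013] jt -0.004 0.001 tcp [ 0.5205 -0.0615  0.186 ]
orange 252 -142.5 topz 0.21403
```

View pics/c1.png

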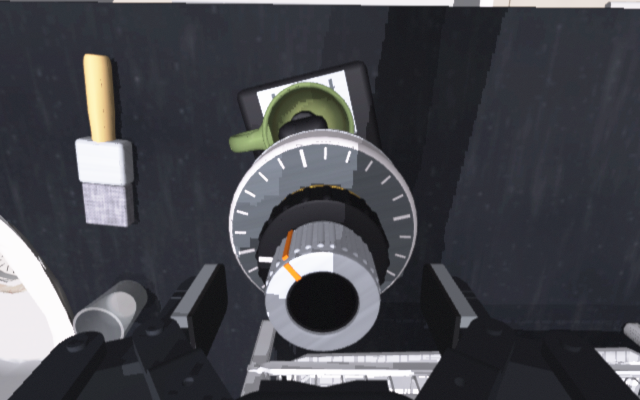

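Emit:
drive_tool(targets=[[[0, 0, 0, 0, 0, -1.5, 0.9], [0, 0, 0, 0, 0, -1.5, 0.9], [0, 0, 0, 0, 0, -0.6, 0.9], [0, 0, 0, 0, 0, 0, 0.9], [0, 0, 0, 0, 0, 0, 0.4], [0, 0, 0, 0, 0, 0, -0.2], [0, 0, 0, 0, 0, 0, -1], [0, 0, 0, 0, 0, 0, -1], [0, 0, 0, 0, 0, 0, -1], [0, 0, 0, 0, 0, 0, -1]]], squeeze=90)

```text
t: 13.65
tool_pos: [0.521, -0.062, 0.1515]
ee_rot: [0.001, -0.005, 1.0, 0.0]
force: [-3.1, -0.7, 6.1]
width: 0.712
finger_force: 96.7
```

```bash
python3 -c "from h import *;q();st()"
```

```text
t 13.65 yaw 90.56 F [-3.1 -0.7  6.1] Mz [-0.084  0.533  0.094] jt -0.053 -0.002 tcp [ 0.521  -0.062   0.1515]
t 13.65 tcp [ 0.521  -0.062   0.1515] z [ 0.002  0.    -1.   ] y [-0.01  1.    0.  ] F [-3.1 -0.7  6.1] M [-0.084  0.533  0.094] w 0.7116624191767906 ff 96.65106296539307 j [-0.33  0.17  0.4   1.85 -0.07  1.13  1.68]
```

Emit:
drive_tool(targets=[[[0, 0, -3, 0, 0, -0.008, -1], [0, 0, -3, 0, 0, -0.008, -1], [0, 0, -3, 0, 0, -0.008, -1], [0, 0, -3, 0, 0, -0.008, -1], [0, 0, -2, 0, 0, -0.005, -1]]])

```text
t: 14.15
tool_pos: [0.521, -0.0622, 0.1511]
ee_rot: [0.001, 0.118, 0.993, 0.0]
force: [-1.7, -2.3, 4.9]
width: 0.713
finger_force: 96.5
```

```bash
python3 -c "from h import *;q()"
```

```text
t 14.15 yaw 76.44 F [-1.7 -2.3  4.9] Mz [-0.262  0.557  0.098] jt 0.314 -0.325 tcp [ 0.521  -0.0622  0.1511]
```

Emit:
drive_tool(targets=[[[0, 0, -3, 0, 0, -0.008, -1], [0, 0, -3, 0, 0, -0.008, -1], [0, 0, -2, 0, 0, -0.005, -1]]])

```text
t: 14.45
tool_pos: [0.521, -0.0623, 0.1509]
ee_rot: [0.001, 0.187, 0.982, 0.0]
force: [-2.4, -2.0, 7.0]
width: 0.709
finger_force: 96.5
```

```bash
python3 -c "from h import *;q()"
```

```text
t 14.45 yaw 68.45 F [-2.4 -2.   7. ] Mz [-0.39   0.579  0.204] jt 0.229 -0.325 tcp [ 0.521  -0.0623  0.1509]
```

Emit:
drive_tool(targets=[[[0, 0, -3, 0, 0, -0.008, -1], [0, 0, -3, 0, 0, -0.008, -1], [0, 0, -2, 0, 0, -0.005, -1]]])

```text
t: 14.75
tool_pos: [0.5209, -0.0624, 0.1508]
ee_rot: [0.001, 0.255, 0.967, 0.0]
force: [-3.2, -3.3, 7.1]
width: 0.709
finger_force: 96.6
```

```bash
python3 -c "from h import *;q()"
```

```text
t 14.75 yaw 60.45 F [-3.2 -3.3  7.1] Mz [-0.491  0.763  0.302] jt 0.113 -0.324 tcp [ 0.5209 -0.0624  0.1508]
```

Emit:
drive_tool(targets=[[[0, 0, -3, 0, 0, -0.008, -1], [0, 0, -3, 0, 0, -0.008, -1], [0, 0, -3, 0, 0, -0.008, -1]]])

```text
t: 15.05
tool_pos: [0.5209, -0.0625, 0.1506]
ee_rot: [0.001, 0.33, 0.944, 0.0]
force: [-4.1, -3.4, 9.1]
width: 0.71
finger_force: 96.7
```

```bash
python3 -c "from h import *;q()"
```

```text
t 15.05 yaw 51.46 F [-4.1 -3.4  9.1] Mz [-0.589  0.969  0.446] jt 0.626 -0.51 tcp [ 0.5209 -0.0625  0.1506]
```

Emit:
drive_tool(targets=[[[0, 0, -3, 0, 0, -0.008, -1], [0, 0, -3, 0, 0, -0.008, -1]]])

```text
t: 15.25
tool_pos: [0.5208, -0.0626, 0.1505]
ee_rot: [0.001, 0.379, 0.925, -0.0]
force: [-5.7, -3.0, 8.7]
width: 0.713
finger_force: 96.8
```

```bash
python3 -c "from h import *;q()"
```

```text
t 15.25 yaw 45.46 F [-5.7 -3.   8.7] Mz [-0.627  1.097  0.496] jt 0.538 -0.51 tcp [ 0.5208 -0.0626  0.1505]
```

Emit:
drive_tool(targets=[[[0, 0, -3, 0, 0, -0.008, -1], [0, 0, -2, 0, 0, -0.005, -1]]])

```text
t: 15.45
tool_pos: [0.5208, -0.0626, 0.1504]
ee_rot: [0.001, 0.419, 0.908, -0.0]
force: [-4.7, -3.0, 10.2]
width: 0.712
finger_force: 96.8
```

```bash
python3 -c "from h import *;q()"
```

```text
t 15.45 yaw 40.47 F [-4.7 -3.  10.2] Mz [-0.726  1.182  0.575] jt -0.176 -0.323 tcp [ 0.5208 -0.0626  0.1504]
```

Emit:
drive_tool(targets=[[[0, 0, -3, 0, 0, -0.008, -1], [0, 0, -3, 0, 0, -0.008, -1], [0, 0, -2, 0, 0, -0.005, -1]]])

```text
t: 15.75
tool_pos: [0.5207, -0.0627, 0.1502]
ee_rot: [0.001, 0.481, 0.877, -0.0]
force: [-4.8, -3.0, 10.6]
width: 0.712
finger_force: 96.9
```

```bash
python3 -c "from h import *;q()"
```

```text
t 15.75 yaw 32.48 F [-4.8 -3.  10.6] Mz [-0.75   1.357  0.69 ] jt -0.29 -0.323 tcp [ 0.5207 -0.0627  0.1502]
```

Emit:
drive_tool(targets=[[[0, 0, 0, 0, 0, 0, -1], [0, 0, 0, 0, 0, 0, -1], [0, 0, 0, 0, 0, 0, 0.9], [0, 0, 0, 0, 0, 0, 0.9], [0, 0, 0, 0, 0, 0, 0.9], [0, 0, 0, 0, 0, 0, 0.9], [0, 0, 0, 0, 0, 1.8, 0.9], [0, 0, 0, 0, 0, 1.8, 0.9], [0, 0, 0, 0, 0, 0, 0.9], [0, 0, 0, 0, 0, 0, 0.9]]])

```text
t: 16.75
tool_pos: [0.5205, -0.0616, 0.1845]
ee_rot: [0.0, 0.48, 0.877, 0.0]
force: [-0.3, -0.0, -0.3]
width: 0.951
finger_force: 0.0
```

```bash
python3 - <<'E'
from h import *
q(); p=manip.capture("wrist"); save(p,"d1"); orange(p)
E
```

```text
t 16.75 yaw 32.58 F [-0.3 -0.  -0.3] Mz [-0.006 -0.002  0.031] jt -0.025 -0.001 tcp [ 0.5205 -0.0616  0.1845]
orange 111 -140.9 topz 0.21399
```

View pics/d1.png

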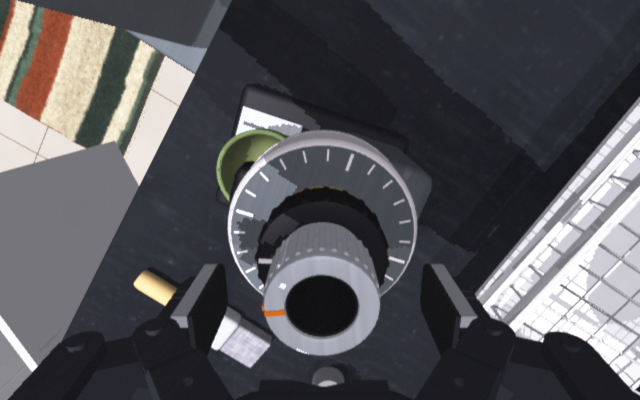

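The collar's orange line, at (273, 312), still lies at −141° in the world, against −142.5° before locking. The collar has kept its setting, and the cup and brush haven't moved. I'll retreat and hand in.

Emit:
drive_tool(targets=[[[0, 0, 0, 0, 0, 2.5, 0.9], [0, 0, 0, 0, 0, 2.5, 0.9], [0, 0, 0, 0, 0, 2.5, 0.9], [0, 0, 0, 0, 0, 2.5, 0.9], [0, 0, 0, 0, 0, 0, 0.9], [0, 0, 0, 0, 0, 0, 0.9], [0, 0, 0, 0, 0, 0, 0.9]]])

```text
t: 17.5
tool_pos: [0.5198, -0.0616, 0.2831]
ee_rot: [-0.001, 0.48, 0.877, -0.001]
force: [-1.0, -0.3, -0.9]
width: 0.949
finger_force: 0.0
```

```bash
python3 -c "
from h import *
q(); print(manip.hand_in())"
```

```text
t 17.5 yaw 32.58 F [-1.  -0.3 -0.9] Mz [-0.005 -0.02  -0.038] jt 0.001 -0.0 tcp [ 0.5198 -0.0616  0.2831]
the job is handed in; nothing more can be done
None
```

I slackened the lock ring 73°, felt the burrs meet (about 23 N by torque), backed the collar off about 59°, nipped the ring up at 0.69 N m (about 65–70 N clamping), let go and handed in at 17.5 s; the hand-in returned no verdict.

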